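# Seat the label loupe on its three-groove stand

## Robot

A 6-joint arm with a two-finger parallel gripper is mounted at the origin on a cart in front of the work surface, level with it; the furniture and walls round the work are solid. World frame = base frame: x ahead of the robot, y to its left, z up, the work surface at z = 0. Lengths are in mm, angles in degrees, forces in N, time in s.
With the tool pointing down it reaches from about 350 to 775 mm from the base axis. Payload 7.3 kg.
Tool frame: the origin (TCP) lies between the finger pads; the fingertips stand 8 mm ahead of it and the grasp point (between the pads) lies 11 mm behind it; z points along the fingers, y is the direction in which the jaws open and shut (so a half turn about z gives the same grasp; the last joint's range is limited). The gripper opens to 92 mm and grips with 3 to 60 N. Pads are 19 mm wide; open, the fingers measure 130 mm over their backs; the gripper's body (75 mm by 190 mm) begins 47 mm behind the grasp point.
Start: joints at [59.473, 19.595, 87.324, -0, 73.075, -8.365], TCP at [198.031, 486.238, 234.741] pointing down, gripper open.
Joint ranges: [-145.02, 145.02], [-44.19, 115.74], [2.07, 154.8], [-57.11, 237.11], [16.16, 152.29], [-177.93, 177.93]. Speed limits (degrees/s): [147.25, 147.25, 180, 180, 180, 180].

## Interface

Orientations are given as a 3x3 rotation matrix whose columns are the frame's x, y, z axes.
In Python, from rig import read_state, snapshot, camera_params, finish_job, search_frame, trace, mark_of gives the robot as it stands.
- The arm moves only by the tool apply_moves, never from a script. Its argument "moves" is text: rows parted by semicolons, each of 6 numbers parted by spaces: the shift along the world's x, y, z in mm, then the turn, a rotation vector about the world's x, y, z in rad. A call has 1 to 10 rows; each row is the pose to reach, as a shift and turn from the pose commanded when the call began; what a row does not reach only later rows make up. A row lasts 1/10 s, in which the tool goes at most 50 mm and 8.59 degrees, less where a joint would pass 70% of its speed; a pose out of reach is approached as far as the arm can. A call with a gripper value outside its range is refused whole. "grip" is the finger opening in mm, from 0 to 91.8, set as the call begins (left out, the last holds). The fingers move at their own pace and stop on an object; "force" is the grip in N (left out, the last holds). Time passes only in rows, so rows that repeat a pose let the fingers close. It gives the time, the measured TCP pose, the force and the opening at its end, in the units of the state.
- read_state(): the state, without advancing time (a new reading comes with each control period).
- snapshot(name): name is "scene" or "top"; returns (picture, depth): 384x512x3 uint8, blue, green, red; 384x512 float32, mm along the optical axis (not along the pixel's ray), 0 where there is no reading.
- camera_params(name): a dict with "intrinsics" (3x3 intrinsics, pixels), "world_from_camera" (4x4, takes a point from camera to world coordinates). Camera axes: x right, y up, looking along -z (the intrinsics and any distortion apply to the point x, -y, -z); pixel columns grow to the right and rows downward; lengths in mm; the calibration is good to about 2 mm. A picture is of the moment at which its call begins. camera_params takes no time and is no camera call.
- finish_job(): hands the job in, once; it reports no verdict.
Trained networks look in the newest picture that a camera, given by its name, has taken for a name from the list of things; names that differ only in an ending like _2 or _b are one class to them, and where a whole thing is asked for, a point or a joint stands for the part that bears it (a point fixed in the world has none). Each returns a list of dicts, best first, with "confidence" (0 to 1); they miss things now and then, are a little off and sometimes report something else, mostly with a low value. They report only what shows in the picture. A call takes as long as a camera call.
- search_frame(target, camera): "bbox" ([left, top, width, height] in pixels, round what is visible of it).
- trace(target, camera): "region" (384x512 bool, what is visible of it) and "bbox" ([left, top, width, height] in pixels, round what is visible of it).
- mark_of(target, camera): "at" ([column, row] in pixels: a listed point, or the origin of a listed thing).
The state is a dict: "clock": time; "joint_positions": joint angles; "qvel": joint speeds; "tau": joint torques, N m; "position": TCP position; "tcp_rot": TCP orientation; "force": force on the tool from outside, world axes, zero at the start; "moment": the same for the moment, N m; "width": opening from 0.0 (shut) to 1.0 (fully open).
Only numpy, scipy, OpenCV 4.12 (cv2) and the standard library are available. Lean on these libraries where they do the work, as an engineer would, in place of code of your own. Each camera call takes 0.05 s, during which the arm holds its last target. There are 200 camera calls.

## Task

The loupe used for reading small print on jars has come off its sprung stand: lift it and set it upright on the stand's head, turn it under light pressure until its three ball feet drop into the three grooves (the head was left at an unknown angle and is stiff, so stop turning when you feel the drop, never force it), press it gently home against the spring while it is seated, and let go. It must be left fully down, level and unable to rock, with the jars and the tin nearby left where they are.

Things in the scene. Friction and masses are not known exactly. Their poses are not given: they have to be found in the camera images.
- loupe: Round loupe: blue upright barrel 56 mm across with aluminium bands and a domed glass lens, 45 mm tall to the top of the glass, about 0.15 kg; starts loose, upright on the worktop. Origin: on the axis at the underside of its feet; z up. Three 8 mm steel ball feet on a circle of 22 mm radius, the first along its own +x, the others 120 degrees apart. White marks stand over the feet.
- loupe_grip (a point): Point on the loupe's axis 34 mm above the underside of its feet, a good height to grip the smooth barrel (56 mm) across its diameter, at any yaw; the barrel runs from 7 to 41 mm above the feet. Axes as the loupe's.
- stand: Stand, fixed to the worktop: grey base 92 mm across, post, sprung carriage, and a swivel head 56 mm across with three radial brass vee grooves 120 degrees apart, 9 mm wide, 7 mm deep. Origin: on the axis at the worktop; a black line on the base lies along its -x. The head is turned by an unmeasured angle within 0.9 rad either way from first groove along the stand's +x; too stiff to turn.
- seat (a point): On the stand's axis, level with the flat lands of the head between the grooves, 81 mm above the worktop at rest; axes as the stand's. Sinks with the carriage: 10 mm travel, about 2 N preload plus 1 N per mm, hard stop at about 12 N. Feet in the grooves: loupe's origin 3.6 mm below this point; feet on the lands: level with it. The feet start to fall in within about 0.15 rad of the grooves.
- spice_b: Spice jar with dark cap, 41 mm across, 105 mm tall, loose bystander. Origin: centre of its underside.
- honey_jar: Honey jar with red lid, 58x62 mm, 86 mm tall, loose bystander. Origin: centre of its underside.
- soup_tin: Green soup tin, 75 mm across, 58 mm tall, loose bystander. Origin: centre of its underside.

How it is judged:
By the outcome, as a careful person would: the job done as asked, in the order asked, and still so for the second after the job is handed in, with the robot touching nothing.
It also fails if it takes over 72 s, if anything falls off the work surface, if the arm or the gripper's body presses on something with over 40 N, if the wrist force passes 120 N, or if a joint passes its speed limit or range.

## Working session

There is one attempt and no reset: what is moved stays moved. The work goes in short steps, Python scripts to look and compute and a tool call to move; the robot and the scene stay as the last step left them, time stands still between calls to the robot, and variables do not carry over. Pictures are saved under pics/ and viewed, about 8 in all and at most 12, crops included, and the job is handed in when it is done.

Besides the shell and the picture viewer there is one more tool, called after "Request:" as name(argument=value, ...), one argument or row to a line, values as JSON. apply_moves: Moves the arm, as the interface text tells. Its arguments: {"type":"object","properties":{"moves":{"type":"string"},"grip":{"type":"number"},"force":{"type":"number"}},"required":["moves"]}

```bash
mkdir -p pics; ls; cat > h.py <<'E'
import numpy as np, cv2
from rig import *
def to_world(cam,uv,depth):
    p=camera_params(cam);K=np.array(p["intrinsics"]);T=np.array(p["world_from_camera"])
    uv=np.atleast_2d(uv).astype(float);d=np.atleast_1d(depth).astype(float)
    x=(uv[:,0]-K[0,2])/K[0,0]*d;y=(uv[:,1]-K[1,2])/K[1,1]*d
    return np.c_[x,-y,-d,np.ones(len(d))]@T.T[:,:3]
def cloud(cam,mask,dep):
    r,c=np.nonzero(mask&(dep>0));return to_world(cam,np.c_[c,r],dep[r,c])
E
python3 - <<'E'
from h import *
for cam in ["top","scene"]:
    im,d=snapshot(cam);cv2.imwrite(f"pics/{cam}0.png",im);np.save(f"{cam}_d.npy",d)
    print(cam,np.round(camera_params(cam)["world_from_camera"],2).tolist(), camera_params(cam)["intrinsics"])
    for t in ["loupe","stand","spice_b","honey_jar","soup_tin"]:
        for r in trace(t,cam)[:2]:
            w=cloud(cam,r["region"],d)
            print(t,round(r["confidence"],2),r["bbox"],np.round(np.percentile(w,[2,50,98],axis=0)).tolist())
    print([ (t,mark_of(t,cam)[:1]) for t in ["loupe","seat"]])
cv2.imwrite("pics/both0.png",cv2.vconcat([cv2.imread("pics/top0.png"),cv2.imread("pics/scene0.png")]))
print(read_state())
E
```

```text
pics
top [[-0.02, 0.99, -0.17, 462.79], [-1.0, -0.02, 0.01, -60.13], [0.01, 0.17, 0.99, 940.74], [0.0, 0.0, 0.0, 1.0]] [[389.10464234   0.         258.99494269]
 [  0.         389.10464234 198.88249907]
 [  0.           0.           1.        ]]
loupe 0.96 [186.3, 243.2, 20.9, 25.0] [[461.0, 57.0, 19.0], [486.0, 81.0, 44.0], [512.0, 107.0, 48.0]]
stand 0.78 [305.1, 206.1, 34.6, 38.1] [[514.0, -260.0, 6.0], [550.0, -220.0, 17.0], [596.0, -186.0, 84.0]]
spice_b 0.6 [245.2, 158.2, 11.6, 30.4] [[653.0, -77.0, 29.0], [666.0, -58.0, 105.0], [691.0, -39.0, 109.0]]
honey_jar 0.81 [174.5, 137.9, 30.3, 27.1] [[702.0, 59.0, 3.0], [723.0, 83.0, 86.0], [756.0, 112.0, 90.0]]
honey_jar 0.36 [314.9, 210.3, 31.7, 25.2] [[530.0, -269.0, 3.0], [556.0, -229.0, 81.0], [591.0, -203.0, 84.0]]
soup_tin 0.79 [306.7, 140.7, 29.3, 34.1] [[684.0, -256.0, 9.0], [715.0, -221.0, 55.0], [753.0, -186.0, 60.0]]
[('loupe', [{'at': [198.9, 254.5], 'confidence': 0.96}]), ('seat', [{'at': [328.4, 222.7], 'confidence': 0.56}])]
scene [[-0.47, 0.67, -0.57, 108.99], [-0.88, -0.36, 0.3, 200.08], [-0.0, 0.65, 0.76, 739.28], [
[... 973 characters left out ...]
  8.73259423e+01,  1.29327206e-03,
        7.30746593e+01, -8.36326999e+00]), 'qvel': array([-0.00086436,  0.06235934,  0.01383282,  0.00522041, -0.06237855,
       -0.06611917]), 'tau': array([ 8.99116767e-04, -4.31081700e+01, -2.44465810e+01,  7.19813677e-02,
        4.80691809e-02, -4.80371932e-05]), 'position': array([198.02636704, 486.23089488, 234.73859514]), 'tcp_rot': array([[-9.26102474e-01,  3.77272059e-01,  2.57570610e-05],
       [ 3.77272060e-01,  9.26102470e-01,  8.61904552e-05],
       [ 8.66357262e-06,  8.95386133e-05, -9.99999996e-01]]), 'force': array([0.53514804, 0.23762537, 0.01526104]), 'moment': array([ 0.01300425, -0.03670922,  0.06186861]), 'width': 1.000699571352442}
```

```bash
python3 - <<'E'
from h import *
t=cv2.imread("pics/top0.png");s=cv2.imread("pics/scene0.png")
def c(im,x,y,n=30): return cv2.resize(im[y-n:y+n,x-n:x+n],(390,290*390//290),interpolation=cv2.INTER_CUBIC)[:390]
a=cv2.vconcat([cv2.hconcat([c(t,198,254),c(t,323,224)])])
b=cv2.hconcat([cv2.resize(s,(390,292)),cv2.resize(t,(390,292))])
out=cv2.vconcat([a,b]);out=cv2.resize(out,None,fx=.87,fy=.87);print(out.shape);cv2.imwrite("pics/v1.png",out)
for cam in ["top","scene"]:
    d=np.load(f"{cam}_d.npy");w=cloud(cam,np.ones(d.shape,bool),d)
    def fit(xy):
        A=np.c_[2*xy,np.ones(len(xy))];s=np.linalg.lstsq(A,(xy**2).sum(1),rcond=None)[0]
        return s[:2]
    from cv2 import minEnclosingCircle as mec
    for n,c0,zr in [("loupe",(486,81),(30,60)),("head",(565,-230),(72,92)),("base",(560,-228),(5,30))]:
        m=(np.hypot(w[:,0]-c0[0],w[:,1]-c0[1])<60)&(w[:,2]>zr[0])&(w[:,2]<zr[1]);p=w[m]
        print(cam,n,len(p),np.round(mec(p[:,:2].astype(np.float32))[0],1),round(mec(p[:,:2].astype(np.float32))[1],1),np.round(p.mean(0),1),np.round(np.percentile(p,[1,99],axis=0),1).tolist())
E
```

```text
(593, 679, 3)
top loupe 490 [486.6  84.3] 28.4 [486.5  83.3  43.4] [[460.6, 57.1, 36.4], [512.5, 110.2, 48.8]]
top head 495 [ 555.9 -228.9] 28.3 [ 555.1 -228.1   80.7] [[528.5, -254.0, 73.9], [581.4, -201.6, 84.8]]
top base 629 [ 563.6 -230.3] 53.9 [ 549.  -216.4   13.7] [[512.2, -271.9, 6.0], [598.9, -184.1, 20.2]]
scene loupe 609 [485.9  82.8] 28.5 [482.6  84.   43.4] [[458.8, 56.9, 31.3], [512.5, 109.5, 47.9]]
scene head 408 [ 554.3 -231. ] 29.5 [ 552.6 -227.9   81.4] [[527.8, -255.7, 73.9], [581.0, -202.5, 85.2]]
scene base 758 [ 557.9 -228.9] 53.1 [ 545.1 -220.7   15.6] [[510.6, -270.6, 5.3], [594.7, -185.7, 28.1]]
```

View pics/v1.png

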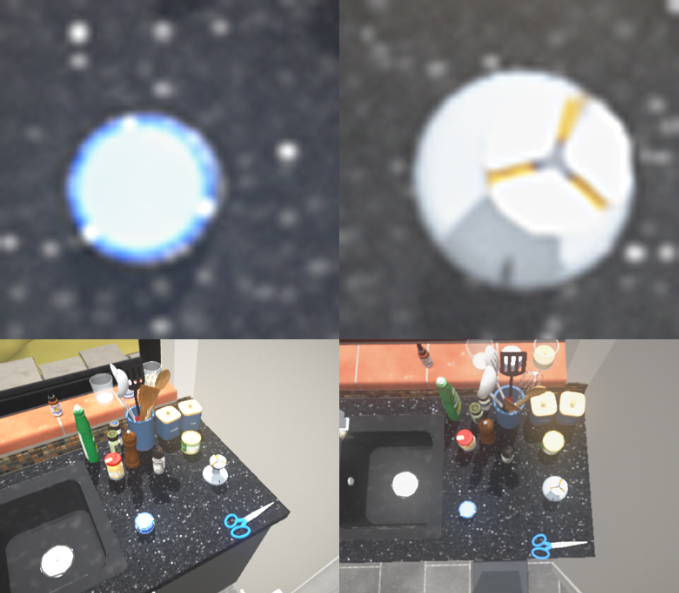

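```bash
cat >> h.py <<'E'
def to_plane(cam,uv,z):
    a=to_world(cam,uv,np.full(len(uv),1.));p=np.array(camera_params(cam)["world_from_camera"])[:3,3]
    v=a-p;return p+v*((z-p[2])/v[:,2])[:,None]
def phase3(xy,c,w=None):
    v=(xy-c)[:,0]+1j*(xy-c)[:,1]
    z=((v/abs(v))**3*(1 if w is None else w)).mean();return np.degrees(np.angle(z))/3,abs(z)
def groove(cam,im,c,z=80):
    hsv=cv2.cvtColor(im,cv2.COLOR_BGR2HSV);r,cc=np.nonzero((hsv[...,0]>12)&(hsv[...,0]<35)&(hsv[...,1]>70))
    p=to_plane(cam,np.c_[cc,r],z)[:,:2];p=p[np.hypot(*(p-c).T)<30]
    from scipy.optimize import minimize
    f=lambda q:np.sum(np.min([abs(-(p[:,0]-q[0])*np.sin(a)+(p[:,1]-q[1])*np.cos(a))+1e3*(((p[:,0]-q[0])*np.cos(a)+(p[:,1]-q[1])*np.sin(a))<-3) for a in q[2]+np.array([0,2,4])*np.pi/3],axis=0)**2)
    best=min((minimize(f,[c[0],c[1],t],method="Nelder-Mead") for t in np.linspace(-1,1,9)),key=lambda s:s.fun)
    return len(p),best.x[:2].round(1),np.degrees(best.x[2]).round(1),(best.fun/len(p))**.5,phase3(p,best.x[:2])
E
python3 - <<'E'
from h import *
for cam in ["top","scene"]:
    im=cv2.imread(f"pics/{cam}0.png")
    print(cam,groove(cam,im,np.array([555.5,-229.])))
t=cv2.imread("pics/top0.png")
# marks: profile around the barrel rim
c=np.array([486.3,83.5]);P=camera_params("top");K=np.array(P["intrinsics"]);T=np.linalg.inv(np.array(P["world_from_camera"]))
def px(w):
    q=np.c_[w,np.ones(len(w))]@T.T; return np.c_[K[0,0]*q[:,0]/-q[:,2]+K[0,2],K[1,1]*-q[:,1]/-q[:,2]+K[1,2]]
g=cv2.GaussianBlur(t,(0,0),.5).astype(np.float32)
a=np.radians(np.arange(0,360,10))
for R in (24,26,28):
    q=px(np.c_[c[0]+R*np.cos(a),c[1]+R*np.sin(a),np.full(len(a),40.)]).astype(np.float32)
    v=cv2.remap(g,q[:,0][None],q[:,1][None],cv2.INTER_LINEAR)[0]
    print(R,v[:,2].astype(int).tolist())
# eyeballed marks in crop
k=60/339.3
m=np.array([[130,122],[205,208],[90,232]])*k+[168,224]
for z in (36,41,44):
    w=to_plane("top",m,z)[:,:2]; print(z,w.round(1).tolist(),np.hypot(*(w-c).T).round(1),np.degrees(np.arctan2(*(w-c).T[::-1])).round(1),phase3(w,c))
E
```

```text
top (48, array([ 554.8, -230.6]), np.float64(-18.0), np.float64(1.3876601203557202), (np.float64(-17.810205876485956), np.float64(0.9700199851021428)))
scene (48, array([ 555.8, -232.4]), np.float64(-16.5), np.float64(2.0495540728172874), (np.float64(-16.400221977044193), np.float64(0.9591330684192073)))
24 [206, 240, 206, 188, 196, 197, 186, 186, 196, 197, 195, 190, 189, 239, 222, 203, 199, 202, 204, 204, 200, 202, 202, 202, 208, 241, 213, 201, 198, 204, 205, 213, 209, 206, 204, 202]
26 [164, 231, 178, 145, 157, 158, 142, 140, 159, 162, 146, 144, 145, 239, 187, 157, 148, 144, 156, 154, 161, 167, 157, 161, 173, 245, 188, 158, 164, 175, 182, 196, 181, 176, 169, 156]
28 [133, 189, 150, 113, 123, 123, 107, 100, 131, 137, 114, 109, 99, 222, 156, 121, 105, 107, 124, 132, 146, 154, 126, 135, 141, 239, 166, 133, 146, 176, 177, 195, 165, 150, 148, 128]
36 [[511.6, 87.5], [476.2, 56.9], [467.6, 103.3]] [25.6 28.4 27.2] [   9.1 -110.7  133.3] (np.float64(10.531322265765308), np.float64(0.9949009931610622))
41 [[511.3, 86.7], [476.2, 56.2], [467.6, 102.4]] [25.2 29.1 26.6] [   7.3 -110.4  134.6] (np.float64(10.512304283979446), np.float64(0.9872812367988004))
44 [[511.1, 86.2], [476.1, 55.9], [467.6, 101.9]] [25.  29.5 26.2] [   6.3 -110.2  135.5] (np.float64(10.501255599582455), np.float64(0.9803077185630501))
```

Request:
apply_moves(
  moves="20 -28 0 0 0 0; 50 -70 0 0 0 0; 85 -119 -10 0 0 0; 120 -168 -25 0 0 0; 155 -217 -40 0 0 0; 190 -266 -55 0 0 0; 225 -315 -70 0 0 0; 255 -357 -80 0 0 0; 278 -389 -90 0 0 0; 288 -403 -95 0 0 0",
  grip=91.8,
  force=4,
)

```text
clock: 1.8
position: [474.8, 98.6, 144.9]
tcp_rot: [[-0.926, 0.377, 0.001], [0.377, 0.926, 0.0], [-0.001, 0.001, -1.0]]
force: [0.2, 0.4, 1.4]
width: 0.997
```

Request:
apply_moves(
  moves="0 0 -20 0 0 0; 0 0 -45 0 0 0; 0 0 -70 0 0 0; 0 0 -90 0 0 0; 0 0 -105 0 0 0; 0 0 -115 0 0 0; 0 0 -120 0 0 0; 0 0 -120 0 0 0",
)

```text
clock: 2.6
position: [473.6, 100.5, 24.8]
tcp_rot: [[-0.926, 0.377, -0.001], [0.377, 0.926, 0.0], [0.0, -0.0, -1.0]]
force: [-0.2, -0.8, 0.5]
width: 1.002
```

Request:
apply_moves(
  moves="0 0 0 0 0 0; 0 0 0 0 0 0; 0 0 0 0 0 0; 0 0 0 0 0 0; 0 0 0 0 0 0; 0 0 0 0 0 0; 0 0 0 0 0 0; 0 0 0 0 0 0",
  grip=50,
  force=3,
)

```text
clock: 3.4
position: [473.8, 100.6, 25.1]
tcp_rot: [[-0.926, 0.377, 0.0], [0.377, 0.926, 0.0], [-0.0, 0.0, -1.0]]
force: [-0.8, -0.2, 2.7]
width: 0.559
```

Request:
apply_moves(
  moves="0 0 0 0 0 0; 0 0 0 0 0 0; 0 0 0 0 0 0; 0 0 0 0 0 0; 0 0 0 0 0 0; 0 0 0 0 0 0",
  grip=91.8,
)

```text
clock: 4.0
position: [473.6, 100.5, 25.0]
tcp_rot: [[-0.926, 0.377, 0.0], [0.377, 0.926, 0.0], [0.0, 0.0, -1.0]]
force: [0.4, -0.0, 0.5]
width: 0.99
```

Request:
apply_moves(
  moves="0 0 15 0 0 0; 0 0 40 0 0 0; 0 0 70 0 0 0; -20 40 100 0 0 0; -50 80 110 0 0 0; -80 120 110 0 0 0; -80 120 110 0 0 0",
)

```text
clock: 4.7
position: [390.4, 223.7, 135.6]
tcp_rot: [[-0.928, 0.373, -0.001], [0.373, 0.928, 0.001], [0.001, 0.001, -1.0]]
force: [0.2, -0.4, -0.6]
width: 1.002
```

```bash
python3 - <<'E'
from h import *
from cv2 import minEnclosingCircle as mec
for cam in ["top","scene"]:
    im,d=snapshot(cam);cv2.imwrite(f"pics/{cam}1.png",im)
    w=cloud(cam,np.ones(d.shape,bool),d)
    p=w[(np.hypot(w[:,0]-488,w[:,1]-82)<60)&(w[:,2]>30)&(w[:,2]<60)]
    print(cam,len(p),mec(p[:,:2].astype(np.float32)),p.mean(0).round(1))
    r=trace("loupe",cam)[:1]; print([(x["bbox"],x["confidence"]) for x in r])
    m=np.array(mec(p[:,:2].astype(np.float32))[0])
    if cam=="top":
        P=camera_params("top");K=np.array(P["intrinsics"]);T=np.linalg.inv(np.array(P["world_from_camera"]))
        g=cv2.GaussianBlur(im,(0,0),.5).astype(np.float32);a=np.radians(np.arange(0,360,5));tot=0
        for R in (25,26,27):
            q=np.c_[m[0]+R*np.cos(a),m[1]+R*np.sin(a),np.full(72,40.),np.ones(72)]@T.T
            u=np.c_[K[0,0]*q[:,0]/-q[:,2]+K[0,2],K[1,1]*-q[:,1]/-q[:,2]+K[1,2]].astype(np.float32)
            tot=tot+cv2.remap(g,u[:,0][None],u[:,1][None],cv2.INTER_LINEAR)[0][:,2]/3
        f=tot.reshape(3,24).mean(0); print(f.astype(int).tolist(),"peak deg",5*f.argmax())
        x=int(r[0]["bbox"][0]);y=int(r[0]["bbox"][1]);c1=cv2.resize(im[y-20:y+45,x-20:x+45],(400,400))
print(read_state()["position"])
cv2.imwrite("pics/v2.png",c1)
E
```

```text
top 489 ((493.14752197265625, 95.06035614013672), 28.31901741027832) [492.9  94.   43.5]
[([178.8, 238.8, 20.8, 30.3], 0.62)]
[180, 210, 198, 159, 132, 130, 132, 128, 127, 127, 128, 131, 136, 140, 142, 145, 142, 140, 141, 138, 132, 129, 130, 143] peak deg 5
scene 0 ((0.0, 0.0), 0.0) [nan nan nan]
[]
[394.20869288 220.11657515 134.98368052]<stdin>:7: RuntimeWarning: Mean of empty slice.
  ret = um.true_divide(
```

View pics/v2.png

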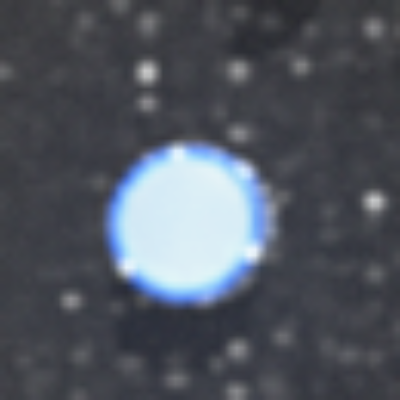

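Request:
apply_moves(
  moves="20 -25 0 0 0 0; 45 -57 0 0 0 0; 70 -89 0 0 0 0; 90 -114 0 0 0 0; 99 -125 0 0 0 0; 99 -125 0 0 0 0; 99 -125 0 0 0 0; 99 -125 0 0 0 0",
)

```text
clock: 5.7
position: [491.7, 96.3, 134.9]
tcp_rot: [[-0.926, 0.376, -0.001], [0.376, 0.926, 0.0], [0.001, -0.0, -1.0]]
force: [-0.5, 0.7, 0.0]
width: 0.998
```

Request:
apply_moves(
  moves="1 -2 -20 0 0 0; 1 -2 -45 0 0 0; 1 -2 -70 0 0 0; 1 -2 -90 0 0 0; 1 -2 -105 0 0 0; 1 -2 -112 0 0 0; 1 -2 -112 0 0 0; 1 -2 -112 0 0 0",
)

```text
clock: 6.5
position: [493.9, 94.0, 23.6]
tcp_rot: [[-0.926, 0.377, 0.001], [0.377, 0.926, 0.0], [-0.001, 0.0, -1.0]]
force: [0.9, -0.6, -0.4]
width: 0.998
```

Request:
apply_moves(
  moves="0 0 0 0 0 0; 0 0 0 0 0 0; 0 0 0 0 0 0; 0 0 0 0 0 0; 0 0 0 0 0 0; 0 0 0 0 0 0; 0 0 0 0 0 0; 0 0 0 0 0 0",
  grip=52,
  force=3,
)

```text
clock: 7.3
position: [493.7, 93.5, 23.1]
tcp_rot: [[-0.926, 0.377, 0.0], [0.377, 0.926, 0.0], [-0.0, 0.0, -1.0]]
force: [-0.2, 0.2, 1.5]
width: 0.611
```

Request:
apply_moves(
  moves="0 0 0 0 0 0; 0 0 0 0 0 0; 0 0 0 0 0 0; 0 0 0 0 0 0; 0 0 0 0 0 0",
  grip=80,
)

```text
clock: 7.8
position: [493.7, 93.5, 23.0]
tcp_rot: [[-0.926, 0.377, 0.0], [0.377, 0.926, 0.0], [0.0, 0.0, -1.0]]
force: [-0.5, -0.4, 0.1]
width: 0.867
```

Request:
apply_moves(
  moves="0 0 0 0 0 -0.1; 0 0 0 0 0 -0.23; 0 0 0 0 0 -0.36; 0 0 0 0 0 -0.49; 0 0 0 0 0 -0.62; 0 0 0 0 0 -0.75; 0 0 0 0 0 -0.78; 0 0 0 0 0 -0.785",
)

```text
clock: 8.6
position: [493.7, 93.5, 23.0]
tcp_rot: [[-0.388, 0.922, 0.0], [0.922, 0.388, 0.0], [-0.0, 0.0, -1.0]]
force: [0.2, -0.6, 0.4]
width: 0.871
```

Request:
apply_moves(
  moves="0 0 0 0 0 -0.1; 0 0 0 0 0 -0.23; 0 0 0 0 0 -0.36; 0 0 0 0 0 -0.49; 0 0 0 0 0 -0.62; 0 0 0 0 0 -0.75; 0 0 0 0 0 -0.78; 0 0 0 0 0 -0.785; 0 0 0 0 0 -0.785",
)

```text
clock: 9.5
position: [493.7, 93.5, 23.0]
tcp_rot: [[0.375, 0.927, 0.0], [0.927, -0.375, -0.0], [-0.0, 0.0, -1.0]]
force: [-0.5, 0.4, -0.2]
width: 0.87
```

Request:
apply_moves(
  moves="0 0 0 0 0 0; 0 0 0 0 0 0; 0 0 0 0 0 0; 0 0 0 0 0 0; 0 0 0 0 0 0; 0 0 0 0 0 0; 0 0 0 0 0 0",
  grip=52,
  force=3,
)

```text
clock: 10.2
position: [493.6, 93.5, 23.0]
tcp_rot: [[0.376, 0.926, -0.0], [0.926, -0.376, -0.0], [-0.0, -0.0, -1.0]]
force: [-0.6, 0.1, 0.4]
width: 0.607
```

Request:
apply_moves(
  moves="0 0 0 0 0 0; 0 0 0 0 0 0; 0 0 0 0 0 0",
  force=10,
)

```text
clock: 10.5
position: [493.6, 93.5, 23.0]
tcp_rot: [[0.377, 0.926, 0.0], [0.926, -0.377, -0.0], [-0.0, 0.0, -1.0]]
force: [-0.3, 0.2, 0.7]
width: 0.603
```

```bash
python3 - <<'E'
from h import *
s=read_state();print(s["position"],s["tcp_rot"].round(3).tolist(),s["width"]*91.8,s["force"])
im,d=snapshot("scene");cv2.imwrite("pics/v3.png",cv2.resize(im[210:330,150:310],(640,480),interpolation=cv2.INTER_CUBIC))
E
```

```text
[493.64306442  93.52867811  23.01451401] [[0.377, 0.926, 0.0], [0.926, -0.377, -0.0], [-0.0, 0.0, -1.0]] 55.3141367006015 [-0.33058504  0.24505812  0.70269124]
```

View pics/v3.png

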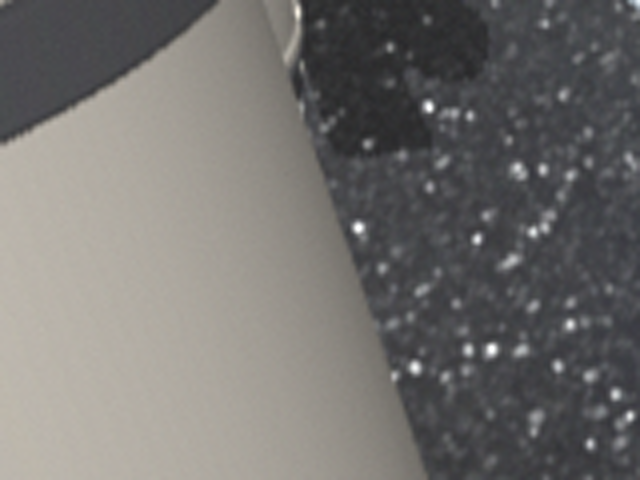

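Request:
apply_moves(
  moves="0 0 5 0 0 0; 0 0 15 0 0 0; 0 0 30 0 0 0; 0 0 50 0 0 0; 0 0 75 0 0 0; 0 0 100 0 0 0; 0 0 125 0 0 0; 0 0 140 0 0 0; 0 0 145 0 0 0; 0 0 145 0 0 0",
  force=15,
)

```text
clock: 11.55
position: [493.9, 93.5, 168.9]
tcp_rot: [[0.376, 0.926, 0.002], [0.926, -0.376, 0.0], [0.001, 0.002, -1.0]]
force: [0.0, -0.7, -1.3]
width: 0.606
```

Request:
apply_moves(
  moves="4 -20 0 0 0 0; 11 -58 0 0 0 0; 19 -100 0 0 0 0; 27 -142 0 0 0 0; 35 -184 0 0 0 0; 43 -226 0 0 0 0; 51 -268 0 0 0 0; 57 -300 0 0 0 0; 61 -320 0 0 0 0; 61 -324 0 0 0 0",
)

```text
clock: 12.55
position: [554.2, -232.7, 166.3]
tcp_rot: [[0.379, 0.925, -0.002], [0.925, -0.379, 0.001], [-0.0, -0.002, -1.0]]
force: [-0.4, 0.5, -2.0]
width: 0.609
```

Request:
apply_moves(
  moves="0 0 -5 0 0 0; 0 0 -10 0 0 0; 0 0 -15 0 0 0; 0 0 -15 0 0 0; 0 0 -15 0 0 0",
)

```text
clock: 13.05
position: [554.7, -229.7, 152.9]
tcp_rot: [[0.376, 0.927, -0.0], [0.927, -0.376, 0.0], [0.0, -0.0, -1.0]]
force: [-0.8, -0.3, -1.4]
width: 0.603
```

```bash
python3 - <<'E'
from h import *
s=read_state();print(s["position"],s["tcp_rot"].round(3).tolist(),s["width"]*91.8,s["force"],s["moment"],s["joint_positions"].round(1))
im,d=snapshot("scene");np.save("d2.npy",d);cv2.imwrite("pics/scene2.png",im)
for r in trace("loupe","scene")[:1]:print(r["bbox"],r["confidence"],np.percentile(cloud("scene",r["region"],d),[2,50,98],axis=0).round(1).tolist())
im2,_=snapshot("top");cv2.imwrite("pics/top2.png",im2)
a=cv2.resize(im[120:260,240:400],(560,490),interpolation=cv2.INTER_CUBIC)
b=cv2.resize(im2[140:300,250:410],(240,240));b=cv2.copyMakeBorder(b,0,250,0,0,0)
cv2.imwrite("pics/v4.png",cv2.hconcat([a,b]))
E
```

```text
[ 554.67771619 -229.74720066  152.93709458] [[0.376, 0.927, -0.0], [0.927, -0.376, 0.0], [0.0, -0.0, -1.0]] 55.36597462757684 [-0.80746129 -0.29404376 -1.3991515 ] [-0.05400683  0.09832531 -0.0549948 ] [-29.8  31.5  81.6   0.   67.   -7.7]
```

View pics/v4.png

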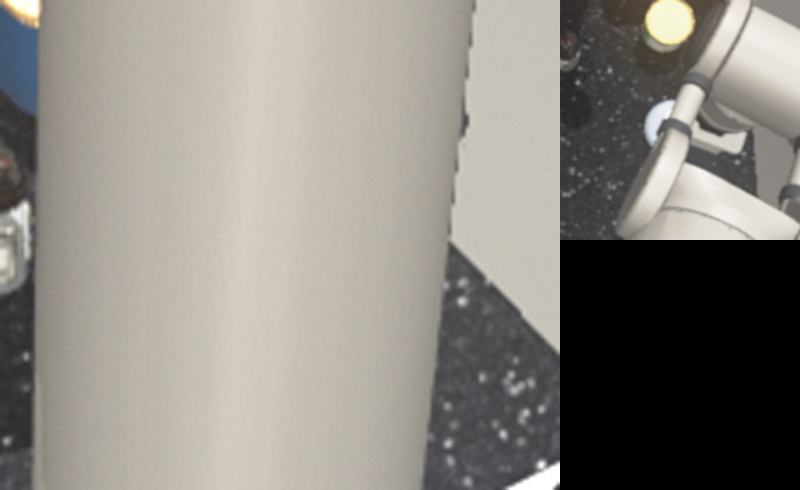

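Request:
apply_moves(
  moves="0 -1 -8 0 0 0; 0.5 -1 -18 0 0 0; 0.5 -1 -28 0 0 0; 0.5 -1 -36 0 0 0; 0.5 -1 -40 0 0 0; 0.5 -1 -43 0 0 0; 0.5 -1 -44 0 0 0; 0.5 -1 -44 0 0 0; 0.5 -1 -44 0 0 0",
)

```text
clock: 14.1
position: [555.3, -231.6, 109.4]
tcp_rot: [[0.376, 0.926, 0.001], [0.926, -0.376, -0.0], [-0.0, 0.001, -1.0]]
force: [0.2, -0.5, -0.9]
width: 0.608
```

Request:
apply_moves(
  moves="0 0 -1 0 0 0; 0 0 -2 0 0 0; 0 0 -3 0 0 0; 0 0 -3 0 0 0; 0 0 -3 0 0 0",
)

```text
clock: 14.6
position: [555.1, -231.5, 106.0]
tcp_rot: [[0.376, 0.926, 0.0], [0.926, -0.376, -0.0], [-0.0, 0.0, -1.0]]
force: [0.1, -0.3, -0.7]
width: 0.608
```

Request:
apply_moves(
  moves="0 0 -0.7 0 0 0; 0 0 -1.5 0 0 0; 0 0 -1.5 0 0 0; 0 0 -1.5 0 0 0",
)

```text
clock: 15.0
position: [555.1, -231.5, 104.5]
tcp_rot: [[0.377, 0.926, 0.0], [0.926, -0.377, -0.0], [-0.0, 0.0, -1.0]]
force: [0.5, -0.2, -2.1]
width: 0.606
```

Request:
apply_moves(
  moves="0 1 0 0 0 0; 0 1 -0.5 0 0 0; 0 1 -0.5 0 0 0; 0 1 -0.5 0 0 0",
)

```text
clock: 15.4
position: [555.2, -230.4, 104.1]
tcp_rot: [[0.376, 0.926, 0.0], [0.926, -0.376, -0.0], [0.0, 0.0, -1.0]]
force: [0.4, 0.9, 0.3]
width: 0.608
```

Request:
apply_moves(
  moves="0 0 -0.5 0 0 0; 0 0 -0.5 0 0 0; 0 0 -0.5 0 0 0",
)

```text
clock: 15.7
position: [555.2, -230.5, 103.7]
tcp_rot: [[0.376, 0.926, 0.0], [0.926, -0.376, -0.0], [0.0, 0.0, -1.0]]
force: [-0.8, 1.0, 0.8]
width: 0.603
```

Request:
apply_moves(
  moves="0 0 -0.5 0 0 0; 0 0 -0.5 0 0 0; 0 0 -0.5 0 0 0",
)

```text
clock: 16.0
position: [555.2, -230.5, 103.1]
tcp_rot: [[0.377, 0.926, 0.0], [0.926, -0.377, -0.0], [0.0, 0.0, -1.0]]
force: [-0.2, -0.0, 1.4]
width: 0.607
```

Request:
apply_moves(
  moves="0 0 -0.7 0 0 0; 0 0 -1.5 0 0 0; 0 0 -1.5 0 0 0; 0 0 -1.5 0 0 0",
)

```text
clock: 16.4
position: [555.2, -230.5, 101.6]
tcp_rot: [[0.376, 0.926, 0.0], [0.926, -0.376, -0.0], [-0.0, 0.0, -1.0]]
force: [-0.5, 2.0, 3.4]
width: 0.606
```

```bash
cat > st.py <<'E'
from rig import read_state
import numpy as np
s=read_state();r=s["tcp_rot"];print(round(s["clock"],2),s["position"].round(2),"yaw",round(np.degrees(np.arctan2(r[1,1],r[0,1])),2),"w",round(s["width"]*91.8,2),"F",s["force"].round(2),"M",s["moment"].round(3))
E
python3 st.py
```

```text
16.4 [ 555.23 -230.47  101.65] yaw -22.11 w 55.59 F [-0.46  2.05  3.4 ] M [0.126 0.115 0.033]
```

Request:
apply_moves(
  moves="0 0 0 0 0 -0.03; 0 0 0 0 0 -0.06; 0 0 0 0 0 -0.09; 0 0 0 0 0 -0.12; 0 0 0 0 0 -0.12",
)

```text
clock: 16.9
position: [555.5, -230.9, 101.8]
tcp_rot: [[0.485, 0.875, 0.001], [0.875, -0.485, -0.001], [-0.0, 0.001, -1.0]]
force: [-0.7, -0.0, 2.9]
width: 0.607
```

```bash
python3 st.py
```

```text
16.9 [ 555.45 -230.86  101.78] yaw -29.01 w 55.75 F [-0.66 -0.01  2.91] M [-0.156  0.055 -0.065]
```

Request:
apply_moves(
  moves="0 0 0 0 0 -0.02; 0 0 0 0 0 -0.04; 0 0 0 0 0 -0.06; 0 0 0 0 0 -0.08; 0 0 0 0 0 -0.08",
)

```text
clock: 17.4
position: [555.3, -230.5, 101.6]
tcp_rot: [[0.554, 0.833, 0.0], [0.833, -0.554, -0.0], [0.0, 0.0, -1.0]]
force: [1.7, 0.2, 3.2]
width: 0.606
```

```bash
python3 st.py
```

```text
17.4 [ 555.3  -230.46  101.58] yaw -33.62 w 55.61 F [1.69 0.17 3.23] M [-0.128 -0.131 -0.009]
```

Request:
apply_moves(
  moves="0 0 0 0 0 -0.02; 0 0 0 0 0 -0.04; 0 0 0 0 0 -0.06; 0 0 0 0 0 -0.06",
)

```text
clock: 17.8
position: [555.0, -230.4, 101.4]
tcp_rot: [[0.603, 0.798, -0.0], [0.798, -0.603, 0.0], [-0.0, -0.0, -1.0]]
force: [0.4, -0.0, 2.9]
width: 0.608
```

```bash
python3 st.py
```

```text
17.8 [ 555.   -230.43  101.44] yaw -37.07 w 55.79 F [ 0.36 -0.03  2.92] M [-0.06  -0.023  0.012]
```

Request:
apply_moves(
  moves="0 0 0 0 0 -0.02; 0 0 0 0 0 -0.04; 0 0 0 0 0 -0.05; 0 0 0 0 0 -0.05",
)

```text
clock: 18.2
position: [554.9, -230.5, 101.4]
tcp_rot: [[0.642, 0.767, -0.001], [0.767, -0.642, 0.0], [-0.0, -0.0, -1.0]]
force: [-0.1, 0.4, 1.8]
width: 0.603
```

```bash
python3 st.py
```

```text
18.2 [ 554.92 -230.51  101.38] yaw -39.91 w 55.39 F [-0.14  0.37  1.77] M [-0.153  0.189 -0.062]
```

Request:
apply_moves(
  moves="0 0 0 0 0 -0.02; 0 0 0 0 0 -0.04; 0 0 0 0 0 -0.04; 0 0 0 0 0 -0.04",
)

```text
clock: 18.6
position: [555.0, -230.5, 101.3]
tcp_rot: [[0.671, 0.741, -0.0], [0.741, -0.671, 0.0], [-0.0, -0.0, -1.0]]
force: [-1.4, 0.0, 2.1]
width: 0.609
```

```bash
python3 st.py
```

```text
18.6 [ 554.97 -230.48  101.34] yaw -42.17 w 55.86 F [-1.44  0.03  2.15] M [-0.215  0.26  -0.063]
```

Request:
apply_moves(
  moves="0 0 0 0 0 -0.01; 0 0 0 0 0 -0.03; 0 0 0 0 0 -0.03; 0 0 0 0 0 -0.03",
)

```text
clock: 19.0
position: [555.1, -230.4, 101.3]
tcp_rot: [[0.693, 0.721, -0.0], [0.721, -0.693, 0.0], [-0.0, -0.0, -1.0]]
force: [-0.9, -0.2, -0.2]
width: 0.61
```

```bash
python3 st.py
```

```text
19.0 [ 555.06 -230.45  101.34] yaw -43.89 w 56.04 F [-0.86 -0.17 -0.2 ] M [-0.216  0.195 -0.044]
```

Request:
apply_moves(
  moves="0 0 0 0 0 -0.01; 0 0 0 0 0 -0.03; 0 0 0 0 0 -0.03; 0 0 0 0 0 -0.03",
)

```text
clock: 19.4
position: [554.8, -230.4, 101.3]
tcp_rot: [[0.715, 0.7, -0.001], [0.7, -0.715, 0.0], [-0.0, -0.001, -1.0]]
force: [-2.4, -0.9, -0.5]
width: 0.604
```

```bash
python3 st.py
```

```text
19.4 [ 554.82 -230.4   101.31] yaw -45.6 w 55.47 F [-2.42 -0.93 -0.52] M [-0.159  0.533  0.101]
```

Request:
apply_moves(
  moves="0 0 -0.5 0 0 0; 0 0 -1 0 0 0; 0 0 -1.5 0 0 0; 0 0 -1.5 0 0 0; 0 0 -1.5 0 0 0",
  force=6,
)

```text
clock: 19.9
position: [555.0, -230.4, 100.1]
tcp_rot: [[0.715, 0.7, -0.0], [0.7, -0.715, 0.0], [-0.0, -0.0, -1.0]]
force: [-3.9, -0.0, 2.7]
width: 0.609
```

```bash
python3 st.py
```

```text
19.9 [ 555.   -230.42  100.07] yaw -45.6 w 55.95 F [-3.91 -0.03  2.65] M [-0.013  0.769  0.132]
```

Request:
apply_moves(
  moves="-0.5 0 0 0 0 0.01; -1 0 0 0 0 0.02; -1 0 0 0 0 0.02; -1 0 0 0 0 0.02",
)

```text
clock: 20.3
position: [554.6, -230.6, 100.2]
tcp_rot: [[0.7, 0.714, 0.001], [0.714, -0.7, -0.001], [0.0, 0.001, -1.0]]
force: [-0.4, -0.5, 0.9]
width: 0.607
```

```bash
python3 st.py
```

```text
20.3 [ 554.63 -230.59  100.22] yaw -44.46 w 55.72 F [-0.37 -0.48  0.94] M [-0.109  0.184 -0.025]
```

Request:
apply_moves(
  moves="0 0 0 0 0 0; 0 0 -0.7 0 0 0; 0 0 -1.4 0 0 0; 0 0 -2.1 0 0 0; 0 0 -2.8 0 0 0; 0 0 -3.5 0 0 0; 0 0 -4 0 0 0; 0 0 -4 0 0 0; 0 0 -4 0 0 0",
  force=20,
)

```text
clock: 21.2
position: [554.3, -230.6, 96.3]
tcp_rot: [[0.7, 0.714, 0.001], [0.714, -0.7, -0.0], [0.0, 0.001, -1.0]]
force: [-0.4, -0.3, 4.5]
width: 0.607
```

```bash
python3 st.py
```

```text
21.2 [ 554.33 -230.64   96.25] yaw -44.47 w 55.73 F [-0.36 -0.26  4.53] M [-0.276  0.14   0.008]
```

Request:
apply_moves(
  moves="0 0 -0.7 0 0 0; 0 0 -1.4 0 0 0; 0 0 -2.1 0 0 0; 0 0 -2.8 0 0 0; 0 0 -3.5 0 0 0; 0 0 -3.5 0 0 0; 0 0 -3.5 0 0 0; 0 0 -3.5 0 0 0; 0 0 -3.5 0 0 0",
)

```text
clock: 22.1
position: [554.4, -230.6, 93.1]
tcp_rot: [[0.7, 0.714, 0.001], [0.714, -0.7, -0.001], [0.0, 0.001, -1.0]]
force: [-1.4, -1.1, 7.7]
width: 0.607
```

```bash
python3 st.py
```

```text
22.1 [ 554.36 -230.64   93.1 ] yaw -44.46 w 55.69 F [-1.38 -1.1   7.71] M [-0.126  0.322 -0.048]
```

Request:
apply_moves(
  moves="0 0 1 0 0 0; 0 0 2 0 0 0; 0 0 3 0 0 0; 0 0 4 0 0 0; 0 0 5 0 0 0; 0 0 6 0 0 0; 0 0 6.8 0 0 0; 0 0 6.8 0 0 0; 0 0 6.8 0 0 0",
)

```text
clock: 23.0
position: [554.2, -230.6, 99.2]
tcp_rot: [[0.7, 0.714, 0.0], [0.714, -0.7, -0.0], [-0.0, 0.0, -1.0]]
force: [1.1, -1.8, 1.8]
width: 0.607
```

```bash
python3 st.py
```

```text
23.0 [ 554.25 -230.56   99.18] yaw -44.46 w 55.68 F [ 1.06 -1.82  1.78] M [-0.443 -0.188 -0.032]
```

Request:
apply_moves(
  moves="0 0 0 0 0 0; 0 0 0 0 0 0; 0 0 0 0 0 0; 0 0 0 0 0 0; 0 0 0 0 0 0; 0 0 0 0 0 0; 0 0 0 0 0 0",
  grip=88,
)

```text
clock: 23.7
position: [554.1, -230.5, 99.3]
tcp_rot: [[0.7, 0.714, -0.0], [0.714, -0.7, 0.0], [-0.0, -0.0, -1.0]]
force: [0.5, -0.4, -0.1]
width: 0.956
```

Request:
apply_moves(
  moves="0 0 3 0 0 0; 0 0 12 0 0 0; 0 0 30 0 0 0; 0 0 55 0 0 0; 0 0 85 0 0 0; 0 0 120 0 0 0; 0 0 135 0 0 0; 0 0 140 0 0 0; 0 0 140 0 0 0",
)

```text
clock: 24.6
position: [554.3, -230.5, 240.1]
tcp_rot: [[0.7, 0.714, 0.001], [0.714, -0.7, -0.001], [0.0, 0.001, -1.0]]
force: [0.1, -0.1, -0.5]
width: 0.961
```

Request:
apply_moves(
  moves="-15 30 0 0 0 0; -35 70 0 0 0 0; -55 110 0 0 0 0; -75 150 0 0 0 0; -95 190 0 0 0 0; -115 230 0 0 0 0; -125 260 0 0 0 0; -130 290 0 0 0 0; -130 310 0 0 0 0; -130 310 0 0 0 0",
)

```text
clock: 25.6
position: [423.1, 81.3, 238.3]
tcp_rot: [[0.698, 0.716, -0.002], [0.716, -0.698, 0.0], [-0.001, -0.002, -1.0]]
force: [0.8, -0.4, 0.1]
width: 0.962
```

```bash
python3 st.py; python3 - <<'E'
from h import *
cs=[]
for cam in ["top","scene"]:
    im,d=snapshot(cam);cv2.imwrite(f"pics/{cam}5.png",im)
    w=cloud(cam,np.ones(d.shape,bool),d)
    p=w[(np.hypot(w[:,0]-555,w[:,1]+230)<40)&(w[:,2]>100)&(w[:,2]<150)]
    A=np.c_[p[:,:2]-p[:,:2].mean(0),np.ones(len(p))];s=np.linalg.lstsq(A,p[:,2],rcond=None)[0]
    print(cam,len(p),cv2.minEnclosingCircle(p[:,:2].astype(np.float32)),"zmax",np.percentile(p[:,2],[50,95,99]).round(1),"slope",s.round(3))
    for t in ["spice_b","honey_jar","soup_tin"]:
        for r in trace(t,cam)[:1]: print(t,r["confidence"],[round(v) for v in r["bbox"]],np.percentile(cloud(cam,r["region"],d),[2,50,98],axis=0).round().tolist())
    x,y=(328,218) if cam=="top" else (325,180)
    cs.append(cv2.resize(im[y-35:y+35,x-35:x+35],(400,400),interpolation=cv2.INTER_CUBIC))
cv2.imwrite("pics/v5.png",cv2.hconcat(cs))
E
```

```text
25.6 [423.13  81.33 238.31] yaw -44.28 w 88.28 F [ 0.77 -0.37  0.1 ] M [-0.067  0.135 -0.053]
top 569 ((555.6721801757812, -228.6316680908203), 28.492382049560547) zmax [120.6 123.5 124.6] slope [ 2.50000e-02 -5.50000e-02  1.19958e+02]
spice_b 0.69 [244, 160, 15, 28] [[653.0, -77.0, 1.0], [666.0, -59.0, 105.0], [693.0, -39.0, 109.0]]
honey_jar 0.65 [174, 137, 31, 30] [[702.0, 59.0, 7.0], [723.0, 83.0, 86.0], [754.0, 111.0, 90.0]]
soup_tin 0.73 [306, 140, 33, 35] [[684.0, -257.0, 8.0], [715.0, -220.0, 55.0], [753.0, -187.0, 59.0]]
scene 39 ((543.5760498046875, -211.2197265625), 16.436616897583008) zmax [103.6 108.1 108.9] slope [ -0.308   0.416 103.854]
honey_jar 0.76 [160, 172, 28, 38] [[701.0, 63.0, 3.0], [713.0, 92.0, 70.0], [753.0, 113.0, 90.0]]
soup_tin 0.56 [272, 161, 22, 11] [[684.0, -219.0, 3.0], [699.0, -195.0, 13.0], [727.0, -188.0, 26.0]]
```

View pics/v5.png

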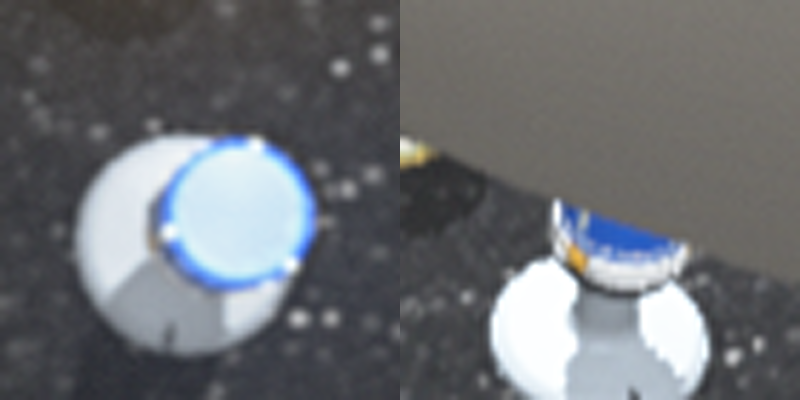

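```bash
python3 - <<'E'
from h import *
def f(d,c,z0):
    w=cloud("top",np.ones(d.shape,bool),d);p=w[(np.hypot(*(w[:,:2]-c).T)<22)&(w[:,2]>z0)]
    s=np.linalg.lstsq(np.c_[p[:,:2]-c,np.ones(len(p))],p[:,2],rcond=None)[0];return len(p),s.round(3)
print("start",f(np.load("top_d.npy"),[486.5,84],30))
im,d=snapshot("top");print("now",f(d,[555.6,-229],100),groove("top",im,np.array([555.,-230.]))[:1])
E
```

```text
start (298, array([-3.0000e-03, -2.0000e-03,  4.4588e+01]))
now (331, array([ 4.00000e-03, -2.00000e-03,  1.21635e+02])) (0,)h.py:22: RuntimeWarning: invalid value encountered in scalar divide
  return len(p),best.x[:2].round(1),np.degrees(best.x[2]).round(1),(best.fun/len(p))**.5,phase3(p,best.x[:2])
h.py:15: RuntimeWarning: Mean of empty slice.
  z=((v/abs(v))**3*(1 if w is None else w)).mean();return np.degrees(np.angle(z))/3,abs(z)
  ret = ret.dtype.type(ret / rcount)
```

Level to within 0.3°, and it sits 77.05 mm above its height on the worktop (77.4 expected when seated, 81 if still on the lands).

```bash
python3 -c "
from rig import *
print(finish_job())"
```

```text
the job is handed in; nothing more can be done
None
```

The loupe is on the stand, seated in its grooves, pressed home and let go, and the job is handed in at about 26 s of the 72 s allowed.

- **First grasp:** it went wrong. The approach stopped about 20 mm short of the loupe, and closing the fingers slid it about 12 mm along the worktop, still upright. I opened, measured again, centred it by closing at two angles, and lifted it.
- **Turning:** I set it on the lands and turned it under about 4.5 N. After about 23.5° the upward force fell to about 1 N, and I stopped. My estimate from the pictures had been 24°.
- **Seating:** a side force of about 4 N showed it was slightly off centre. I moved it back about 1 mm and 1°, and the force settled to about 2 N, the stand's preload.
- **Pressing:** I pushed down about 7 mm. The force rose to about 9 N, about 1 N per mm as the stand should give and short of the hard stop. I then eased back up and released.

**Last checks (top camera):**
- **Height:** the loupe sits 77.05 mm above its starting height on the worktop; 77.4 mm is expected when seated and 81 mm on the lands.
- **Tilt:** under 0.3°.
- **Jars and tin:** the honey jar, spice jar and soup tin had not moved beyond measuring noise.
- **Scene camera:** the arm blocked most of its view, so it confirmed little. It did not find the spice jar and saw only part of the tin.
- **Rocking:** I did not test this directly; I judge it from the height, the tilt and the force during pressing.

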